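Reset the ratchet dial of the ski clamp to two clicks

TASK

On the ski clamp with the toothed ratchet dial, pull the dial up to free it from the pawl, turn it back anticlockwise all the way to its stop, and let it down again fully seated. Then, keeping it down, turn it clockwise two clicks, so that its pointer stands at the second mark after the stop mark, and let go. Leave the plain clamp with the smooth round knob alone.

Things in the scene. Friction and masses are not known exactly. Their poses are not given: they have to be found in the camera images.
- dial_grip (a point): Middle of the black bar grip (60 long, 16 wide) on the ratchet dial's upright axis, 58 mm above the bench when down. The bar's top is 12 mm above it; 28 mm below it the bar stands on a steel toothed wheel 90 mm across. x runs along the bar to the end with the pale pointer (pale line on the bar's top), y across, z up; moves with the dial. Its base is fixed; jaw 36 mm high, 93 mm from the axis.
- dial_turn (a joint): Dial angle, rad, growing clockwise from above: 0 at a hard stop, pointer at the long mark on the base plate; each click, with a short mark, is 0.419 (24 deg), so second mark 0.838. Starts near the third. Down, it turns only clockwise: a pawl beside the wheel drops in about 0.1 before each mark (0.1 to 0.2 N m to pass a tooth) and blocks turning back. Lifted, it turns freely.
- dial_lift (a joint): How far the dial is pulled straight up along its axis, m: 0 fully down (seated), 0.016 at the upper end. From 0.009 up its teeth clear the pawl; 0.012 is a good lift. Let go, it sinks back down by its own weight (about 0.35 kg).
- plain_rim (a point): A point on the rim of the smooth round black knob (68 mm across, top 58 mm above the bench) of the other, plain clamp: same base plate and jaw, no teeth, no pawl. The point is 34 mm from that knob's axis, 40 mm above the bench. Leave this knob unturned.

How it is judged (in metres and radians):
On the way, in this order (a step that is already met when the one before it is completed fails the run):
1. the ratchet dial is pulled up clear of the pawl, before being turned back (value of joint dial_lift above 0.007 m and value of joint dial_turn above 0.95 rad), for 0.05 s.
2. the dial is turned back to its stop (within about 9 degrees) (value of joint dial_turn below 0.16 rad), for 0.1 s.
3. the dial is down again at the stop (within 5 mm) (value of joint dial_lift below 0.005 m and value of joint dial_turn below 0.25 rad), for 0.1 s.
4. the dial, kept down, is advanced past the first click (value of joint dial_lift below 0.006 m and value of joint dial_turn between 0.33 and 0.75 rad), for 0.05 s.
At the end, for the whole second after the job is handed in: The ratchet dial stands at the second mark after the stop (0.838 rad, 0.66 to 1.04 rad, about 10 degrees either way), fully down (within 4 mm) and at rest; the plain clamp's knob has not been turned (rim moved less than 15 mm) (value of joint dial_turn between 0.66 and 1.04 rad and value of joint dial_lift below 0.004 m and velocity of joint dial_turn between -0.05 and 0.05 rad/s and distance of plain_rim from where it was at the start of the episode below 0.015 m); the robot touches nothing.
It fails at once if the plain clamp's knob is turned (rim moved 15 mm or more) (distance of plain_rim from where it was at the start of the episode above 0.015 m).
It also fails if it takes over 42 s, if anything falls off the work surface, if the arm or the gripper's body presses on something with over 40 N, if the wrist force passes 120 N, or if a joint passes its speed limit or range.

ROBOT

A 6-joint arm with a two-finger parallel gripper is mounted at the origin on the work surface. World frame = base frame: x ahead of the robot, y to its left, z up, the work surface at z = 0. Lengths are in mm, angles in rad, forces in N, time in s.
With the tool pointing down it reaches from about 275 to 1000 mm from the base axis. Payload 8.4 kg.
Tool frame: the origin (TCP) lies at the very end of the fingers, on their centre line; the grasp point (between the pads) lies 19 mm behind it; z points along the fingers, y is the direction in which the jaws open and shut (so a half turn about z gives the same grasp; the last joint's range is limited). The gripper opens to 85 mm and grips with 20 to 120 N. Pads are 22 mm wide; open, the fingers measure 114 mm over their backs; the gripper's body (76 mm by 85 mm) begins 54 mm behind the grasp point. The pads swing forward as they close: fully open they stand 13 mm farther back than shut.
Start: joints at [1.188, 0.353, 1.633, -0, 1.155, -0.002], TCP at [232.288, 580.233, 231.281] pointing down, gripper open.
Joint ranges: [-2.63, 2.63], [-0.92, 2.1], [0.06, 2.66], [-1.3, 4.44], [0, 2.69], [-3.02, 3.02]. Speed limits (rad/s): [2.22, 2.22, 2.79, 3.14, 3.14, 3.14].

INTERFACE

Orientations are given as [roll, pitch, yaw] about the fixed x, y, z axes, in that order (R = Rz(yaw) Ry(pitch) Rx(roll)).
In Python, from rig import r gives the robot as it stands.
- The arm moves only by the tool move_arm, never from a script. Its argument "increments" is a list of rows, each an object of numbers: "tx", "ty", "tz": the shift along the tool's x, y, z in cm; "rx", "ry", "rz": the turn, a rotation vector about the tool's x, y, z in degrees; "gripper": the gripper's target within -1 to 1 (fully open at 1, half-way at 0, shut at -1). A call has 1 to 12 rows; each row shifts and turns the commanded pose from where the row before left it, along the tool's axes as they then stand; what a row does not reach is not made up. A row lasts 1/10 s, in which the tool goes at most 50 mm and 8.59 degrees, less where a joint would pass 70% of its speed; a pose out of reach is approached as far as the arm can. A call is refused whole if a number of a shift passes 5 or a number of a turn 8.59, either way. A call with a gripper value outside its range is refused whole. The fingers move at their own pace and stop on an object; "squeeze" is the grip in N (left out, the last holds). Time passes only in rows, so rows that do not move let the fingers close. It gives the time, the measured TCP pose, the force and the opening at its end, in the units of the state.
- r.sense(): the state, without advancing time (a new reading comes with each control period).
- r.grab_frame(name): name is "side" or "top" or "wrist"; returns (picture, depth): 420x560x3 uint8, red, green, blue; 420x560 float32, mm along the optical axis (not along the pixel's ray), 0 where there is no reading.
- r.camera_model(name): a dict with "fx", "fy", "cx", "cy" (pixels), "R" (3x3) and "t" (3): a world point X has camera coordinates R X + t; the wrist camera has in their place "hand_eye" (4x4, takes a point from camera to tool coordinates, whose origin is the TCP and whose axes are the flange's). Camera axes: x right, y down, z forward; pixel columns grow to the right and rows downward; lengths in mm; the calibration is good to about 2 mm. A picture is of the moment at which its call begins: read the wrist's pose just before it. camera_model takes no time and is no camera call.
- r.sign_off(): hands the job in, once; it reports no verdict.
Trained networks look in the newest picture that a camera, given by its name, has taken for a name from the list of things; names that differ only in an ending like _2 or _b are one class to them, and where a whole thing is asked for, a point or a joint stands for the part that bears it (a point fixed in the world has none). Each returns a list of dicts, best first, with "confidence" (0 to 1); they miss things now and then, are a little off and sometimes report something else, mostly with a low value. They report only what shows in the picture. A call takes as long as a camera call.
- r.cut_out(query, camera): "mask" (420x560 bool, what is visible of it) and "bbox" ([left, top, right, bottom] in pixels, round what is visible of it).
- r.place_of(query, camera): "location" ([row, column] in pixels: a listed point, or the origin of a listed thing).
The state is a dict: "clock": time; "qpos": joint angles; "qvel": joint speeds; "joint_efforts": joint torques, N m; "eef_pos": TCP position; "tcp_rot": TCP orientation; "contact_force": force on the tool from outside, world axes, zero at the start; "wrist_torque": the same for the moment, N m; "opening": opening from 0.0 (shut) to 1.0 (fully open).
Only numpy, scipy, OpenCV 4.12 (cv2) and the standard library are available. Lean on these libraries where they do the work, as an engineer would, in place of code of your own. Each camera call takes 0.05 s, during which the arm holds its last target. There are 200 camera calls.

## Working session

There is one attempt and no reset: what is moved stays moved. The work goes in short steps, Python scripts to look and compute and a tool call to move; the robot and the scene stay as the last step left them, time stands still between calls to the robot, and variables do not carry over. Pictures are saved under pics/ and viewed, about 8 in all and at most 12, crops included, and the job is handed in when it is done.

Besides the shell and the picture viewer there is one more tool, called after "Call:" by a JSON object that holds its "name" and its "arguments". move_arm: Moves the arm, as the interface text tells. Its arguments: {"type":"object","properties":{"increments":{"type":"array","items":{"type":"object","properties":{"tx":{"type":"number"},"ty":{"type":"number"},"tz":{"type":"number"},"rx":{"type":"number"},"ry":{"type":"number"},"rz":{"type":"number"},"gripper":{"type":"number"}}}},"squeeze":{"type":"number"}},"required":["increments"]}

```bash
mkdir -p pics; cat > h.py <<'E'
import numpy as np, cv2
from rig import r
from scipy.spatial.transform import Rotation as Ro
def px2w(cam,row,col,depth=None,z=None):
    m=r.camera_model(cam); R=np.array(m["R"]);t=np.array(m["t"])
    d=np.array([(col-m["cx"])/m["fx"],(row-m["cy"])/m["fy"],1.0])
    o=-R.T@t; dw=R.T@d
    s=depth if depth is not None else (z-o[2])/dw[2]
    return o+s*dw
E
python3 - <<'E'
from h import *
s=r.sense(); print(s)
ims=[]
for c in ["top","side"]:
    im,d=r.grab_frame(c); cv2.imwrite(f"pics/{c}0.png",im[...,::-1]); np.save(f"{c}0.npy",d)
    for q in ["dial_grip","plain_rim","dial_turn"]:
        for p in r.place_of(q,c)[:2]:
            a,b=p["location"]; dd=d[int(a),int(b)]
            print(c,q,p["confidence"],a,b,dd,px2w(c,a,b,depth=dd).round(1), px2w(c,a,b,z=58).round(1))
    ms=r.cut_out("dial_grip",c)
    for m in ms[:2]: print(c,"mask",m["confidence"],m["bbox"],m["mask"].sum())
E
```

```text
{'clock': 0.0, 'qpos': array([ 1.18757594e+00,  3.53667867e-01,  1.63417314e+00,  1.57361270e-05,
        1.15518004e+00, -2.35660677e-03]), 'qvel': array([ 0.00163211, -0.00021234, -0.00082331,  0.00010646,  0.00111168,
        0.00146655]), 'joint_efforts': array([-1.48863724e-03, -6.05270863e+01, -3.42050850e+01, -1.02168381e-04,
        9.53114679e-03, -1.50808586e-05]), 'eef_pos': array([232.11214141, 579.76881631, 230.532671  ]), 'tcp_rot': array([-3.14016429e+00, -1.77535206e-05,  2.76072250e+00]), 'contact_force': array([-0.66028798, -0.45747821, -0.45459754]), 'wrist_torque': array([ 0.00637475, -0.00091615,  0.03048178]), 'opening': 1.0014861020194568}
top dial_grip 0.82 203.8 395.0 806.05023 [ 585.1 -253.1   71.1] [ 586.6 -257.    58. ]
top plain_rim 0.69 225.0 161.9 833.5632 [534.1 208.2  34.6] [532.9 201.9  58. ]Traceback (most recent call last):
  File "<stdin>", line 7, in <module>
ValueError: it knows: dial_grip, plain_rim
```

```bash
python3 - <<'E'
from h import *
im,d=r.grab_frame("top"); np.save("top0.npy",d)
ms=r.cut_out("dial_grip","top")
for m in ms[:2]: print("mask",m["confidence"],m["bbox"],m["mask"].sum())
M=ms[0]["mask"]
# bar top by depth: world z 60..76
rr,cc=np.nonzero(d[150:260,330:470]>0); rr+=150; cc+=330
P=np.array([px2w("top",a,b,depth=d[a,b]) for a,b in zip(rr,cc)])
k=(P[:,2]>62)&(P[:,2]<80)&(np.hypot(P[:,0]-585,P[:,1]+253)<45)
Q=P[k]; g=im[rr[k],cc[k]].astype(int).sum(1)
rect=cv2.minAreaRect(Q[:,:2].astype(np.float32)); print(len(Q),Q.mean(0),np.median(Q[:,2]),rect)
b=Q[g>300]; print("bright",len(b),b[:,:2].min(0) if len(b) else 0,b[:,:2].max(0) if len(b) else 0)
# wheel
k=(P[:,2]>22)&(P[:,2]<36)&(np.hypot(P[:,0]-585,P[:,1]+253)<60)
print("wheel",k.sum(),cv2.minEnclosingCircle(P[k][:,:2].astype(np.float32)))
im2,d2=r.grab_frame("side"); np.save("side0.npy",d2)
for q in ["dial_grip","plain_rim"]:
    for p in r.place_of(q,"side")[:1]:
        a,b=p["location"]; print("side",q,p,px2w("side",a,b,depth=d2[int(a),int(b)]))
cv2.imwrite("pics/side0.png",im2[...,::-1])
crop=cv2.resize(im[140:270,320:480],None,fx=5,fy=4.6,interpolation=cv2.INTER_CUBIC)[...,::-1]
crop=cv2.resize(im[143:263,315:475],(800,600),interpolation=cv2.INTER_CUBIC)[...,::-1]
cv2.imwrite("pics/topcrop.png",crop); cv2.imwrite("pics/top0.png",im[...,::-1])
E
```

```text
mask 0.61 [373.3, 181.5, 415.7, 225.8] 1418Traceback (most recent call last):
  File "<stdin>", line 8, in <module>
  File "h.py", line 5, in px2w
    m=r.camera_model(cam); R=np.array(m["R"]);t=np.array(m["t"])
ValueError: time passes only in moves, steps and waits
```

View pics/top0.png

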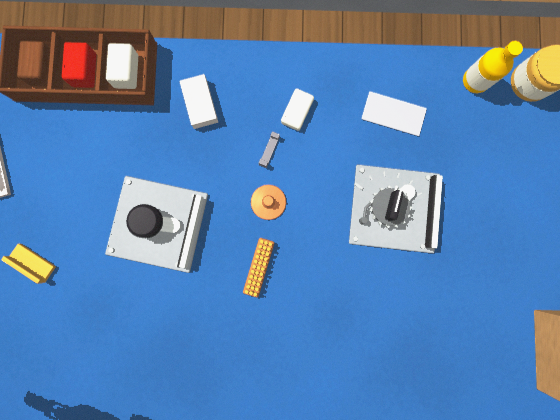

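The top view shows the toothed dial at about (row 205, col 397), with its bar nearly vertical in the picture and the jaw to the right at col 433. The plain clamp is at (222, 146). I'll cache the camera model and rerun the measurement.

```bash
cat > h.py <<'E'
import numpy as np, cv2
from rig import r
from scipy.spatial.transform import Rotation as Ro
CM={}
def px2w(cam,row,col,depth=None,z=None):
    if cam not in CM: CM[cam]=r.camera_model(cam)
    m=CM[cam]; R=np.array(m["R"]);t=np.array(m["t"])
    row,col=np.asarray(row,float),np.asarray(col,float)
    d=np.stack([(col-m["cx"])/m["fx"],(row-m["cy"])/m["fy"],np.ones_like(col)],-1)
    o=-R.T@t; dw=d@R
    s=depth if depth is not None else (z-o[2])/dw[...,2]
    return o+np.asarray(s)[...,None]*dw
E
python3 - <<'E'
from h import *
im,d=r.grab_frame("top"); np.save("top0.npy",d)
im2,d2=r.grab_frame("side"); np.save("side0.npy",d2)
for p in r.place_of("dial_grip","side")[:1]+r.place_of("plain_rim","side")[:1]:
    a,b=p["location"]; print("side",p,px2w("side",a,b,depth=d2[int(a),int(b)]), px2w("side",a,b,z=58))
cv2.imwrite("pics/side0.png",im2[...,::-1])
crop=cv2.resize(im[150:264,320:472],(800,600),interpolation=cv2.INTER_CUBIC)[...,::-1]
cv2.imwrite("pics/topcrop.png",crop)
rr,cc=np.mgrid[150:264,330:470]; rr=rr.ravel();cc=cc.ravel()
P=px2w("top",rr,cc,depth=d[rr,cc])
rad=np.hypot(P[:,0]-585,P[:,1]+253)
k=(P[:,2]>62)&(P[:,2]<80)&(rad<45)
Q=P[k]; g=im[rr[k],cc[k]].astype(int).sum(1)
print(len(Q),Q.mean(0),np.median(Q[:,2]),cv2.minAreaRect(Q[:,:2].astype(np.float32)))
b=Q[g>400]; print("bright",len(b),b.mean(0),cv2.minAreaRect(b[:,:2].astype(np.float32)) if len(b)>3 else b)
k=(P[:,2]>22)&(P[:,2]<36)&(rad<60)
print("wheel",k.sum(),cv2.minEnclosingCircle(P[k][:,:2].astype(np.float32)))
E
```

```text
side {'location': [308.5, 343.8], 'confidence': 0.84} [ 586.95341232 -263.78775792   58.12922179] [ 587.00306971 -263.63104441   58.        ]
side {'location': [190.8, 262.4], 'confidence': 0.86} [539.20801033 211.07779176  32.31415332] [532.17303813 158.11621366  58.        ]
260 [ 584.27047548 -255.14713739   69.41471081] 69.63980057028596 ((584.3773803710938, -255.8835906982422), (16.29499626159668, 59.14866256713867), 76.68196105957031)
bright 51 [ 591.94101153 -258.42799193   71.22932084] ((591.8568115234375, -258.44329833984375), (8.169346809387207, 43.446266174316406), 68.97241973876953)
wheel 957 ((583.494140625, -251.57754516601562), 57.88333511352539)
```

View pics/topcrop.png

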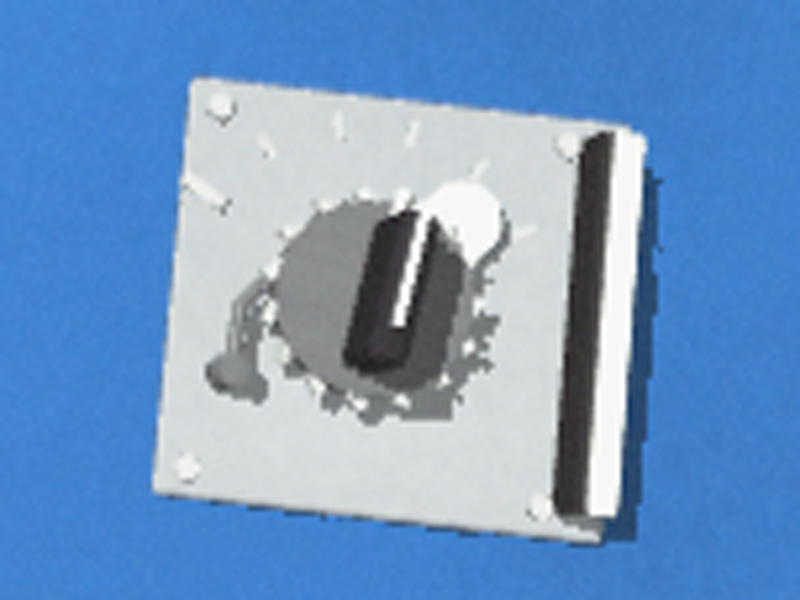

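View pics/side0.png

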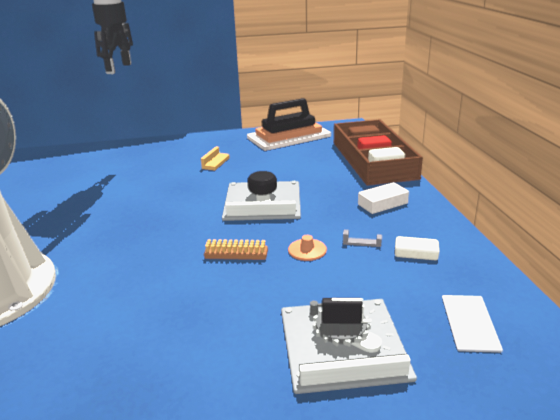

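The crop shows the long stop mark at (205,192) and short marks running clockwise at (267,145), (340,125), (413,132), (480,168) and (527,230). The bar's pointer is up towards the third short mark, and the pawl is at lower left (235,375). The bar measures 59×16 mm, centred near (584,-256) with its top at about 70 mm and the pointer yaw around -13°, all of which fits the given sizes. I'll move over it now.

Call:
{"name": "move_arm", "arguments": {"increments": [{"tx": -3.2, "ty": -3.2}, {"tx": -3.2, "ty": -3.2}, {"tx": -3.2, "ty": -3.2}, {"tx": -3.2, "ty": -3.2}, {"tx": -3.2, "ty": -3.2}, {"tx": -3.2, "ty": -3.2}, {"tx": -3.2, "ty": -3.2}, {"tx": -3.2, "ty": -3.2}, {"tx": -3.2, "ty": -3.2}, {"tx": -3.2, "ty": -3.2}]}}

```text
invalid input
```

Call:
{"name": "move_arm", "arguments": {"increments": [{"tx": -3.2, "ty": -3.2}, {"tx": -3.2, "ty": -3.2}, {"tx": -3.2, "ty": -3.2}, {"tx": -3.2, "ty": -3.2}, {"tx": -3.2, "ty": -3.2}, {"tx": -3.2, "ty": -3.2}, {"tx": -3.2, "ty": -3.2}, {"tx": -3.2, "ty": -3.2}, {"tx": -3.2, "ty": -3.2}, {"tx": -3.0, "ty": -3.2}]}}

```text
invalid input
```

Call:
{"name": "move_arm", "arguments": {"increments": [{"rz": 8.55}, {"rz": 8.55}, {"rz": 8.55}, {"rz": 8.55}, {"rz": 8.55}, {"rz": 8.55}, {"rz": 8.55}, {"rz": 8.55}, {"rz": 8.55}, {"rz": 8.55}]}}

```text
invalid input
```

Call:
{"name": "move_arm", "arguments": {"increments": [{"rz": 8.55}, {"rz": 8.55}, {"rz": 8.55}, {"rz": 8.55}, {"rz": 8.55}, {"rz": 8.55}, {"rz": 8.55}, {"rz": 8.55}, {"rz": 8.55}, {"rz": 8.55}, {}]}}

```text
invalid input
```

Call:
{"name": "move_arm", "arguments": {"increments": [{"tx": -3.2, "ty": -3.2, "tz": 0, "rx": 0, "ry": 0, "rz": 0, "gripper": 1}]}}

```text
clock: 0.55
eef_pos: [249.3, 541.7, 231.3]
tcp_rot: [3.139, -0.001, 2.763]
contact_force: [0.8, 0.0, -0.0]
opening: 0.999
```

Call:
{"name": "move_arm", "arguments": {"increments": [{"tx": -3.2, "ty": -3.2, "tz": 0, "rx": 0, "ry": 0, "rz": 0, "gripper": 1}, {"tx": -3.2, "ty": -3.2, "tz": 0, "rx": 0, "ry": 0, "rz": 0, "gripper": 1}, {"tx": -3.2, "ty": -3.2, "tz": 0, "rx": 0, "ry": 0, "rz": 0, "gripper": 1}, {"tx": -3.2, "ty": -3.2, "tz": 0, "rx": 0, "ry": 0, "rz": 0, "gripper": 1}, {"tx": -3.2, "ty": -3.2, "tz": 0, "rx": 0, "ry": 0, "rz": 0, "gripper": 1}, {"tx": -3.2, "ty": -3.2, "tz": 0, "rx": 0, "ry": 0, "rz": 0, "gripper": 1}, {"tx": -3.2, "ty": -3.2, "tz": 0, "rx": 0, "ry": 0, "rz": 0, "gripper": 1}, {"tx": -3.2, "ty": -3.2, "tz": 0, "rx": 0, "ry": 0, "rz": 0, "gripper": 1}, {"tx": -3.2, "ty": -3.2, "tz": 0, "rx": 0, "ry": 0, "rz": 0, "gripper": 1}, {"tx": -3.2, "ty": -3.2, "tz": 0, "rx": 0, "ry": 0, "rz": 0, "gripper": 1}]}}

```text
clock: 1.55
eef_pos: [428.8, 120.9, 231.7]
tcp_rot: [3.141, 0.001, 2.761]
contact_force: [0.5, 0.6, -0.1]
opening: 0.999
```

Call:
{"name": "move_arm", "arguments": {"increments": [{"tx": -3.2, "ty": -3.2, "tz": 0, "rx": 0, "ry": 0, "rz": 0, "gripper": 1}, {"tx": -3.2, "ty": -3.2, "tz": 0, "rx": 0, "ry": 0, "rz": 0, "gripper": 1}, {"tx": -3.2, "ty": -3.2, "tz": 0, "rx": 0, "ry": 0, "rz": 0, "gripper": 1}, {"tx": -3.2, "ty": -3.2, "tz": 0, "rx": 0, "ry": 0, "rz": 0, "gripper": 1}, {"tx": -3.2, "ty": -3.2, "tz": 0, "rx": 0, "ry": 0, "rz": 0, "gripper": 1}, {"tx": -3.2, "ty": -3.2, "tz": 0, "rx": 0, "ry": 0, "rz": 0, "gripper": 1}, {"tx": -3.2, "ty": -3.2, "tz": 0, "rx": 0, "ry": 0, "rz": 0, "gripper": 1}, {"tx": -3.2, "ty": -3.2, "tz": 0, "rx": 0, "ry": 0, "rz": 0, "gripper": 1}, {"tx": -3.0, "ty": -3.2, "tz": 0, "rx": 0, "ry": 0, "rz": 0, "gripper": 1}]}}

```text
clock: 2.45
eef_pos: [587.3, -253.0, 231.3]
tcp_rot: [3.142, 0.0, 2.761]
contact_force: [0.5, -0.0, -0.4]
opening: 1.0
```

Call:
{"name": "move_arm", "arguments": {"increments": [{"tx": 0, "ty": 0, "tz": 0, "rx": 0, "ry": 0, "rz": 8.55, "gripper": 1}, {"tx": 0, "ty": 0, "tz": 0, "rx": 0, "ry": 0, "rz": 8.55, "gripper": 1}, {"tx": 0, "ty": 0, "tz": 0, "rx": 0, "ry": 0, "rz": 8.55, "gripper": 1}, {"tx": 0, "ty": 0, "tz": 0, "rx": 0, "ry": 0, "rz": 8.55, "gripper": 1}, {"tx": 0, "ty": 0, "tz": 0, "rx": 0, "ry": 0, "rz": 8.55, "gripper": 1}, {"tx": 0, "ty": 0, "tz": 0, "rx": 0, "ry": 0, "rz": 8.55, "gripper": 1}, {"tx": 0, "ty": 0, "tz": 0, "rx": 0, "ry": 0, "rz": 8.55, "gripper": 1}, {"tx": 0, "ty": 0, "tz": 0, "rx": 0, "ry": 0, "rz": 8.55, "gripper": 1}, {"tx": 0, "ty": 0, "tz": 0, "rx": 0, "ry": 0, "rz": 8.55, "gripper": 1}, {"tx": 0, "ty": 0, "tz": 0, "rx": 0, "ry": 0, "rz": 8.55, "gripper": 1}]}}

```text
clock: 3.45
eef_pos: [586.7, -251.1, 231.3]
tcp_rot: [3.142, 0.0, 1.262]
contact_force: [-0.3, 0.0, 0.4]
opening: 0.999
```

Call:
{"name": "move_arm", "arguments": {"increments": [{"tx": 0, "ty": 0, "tz": 0, "rx": 0, "ry": 0, "rz": 8.55, "gripper": 1}, {"tx": 0, "ty": 0, "tz": 0, "rx": 0, "ry": 0, "rz": 8.55, "gripper": 1}, {"tx": 0, "ty": 0, "tz": 0, "rx": 0, "ry": 0, "rz": 8.55, "gripper": 1}, {"tx": 0, "ty": 0, "tz": 0, "rx": 0, "ry": 0, "rz": 8.55, "gripper": 1}, {"tx": 0, "ty": 0, "tz": 0, "rx": 0, "ry": 0, "rz": 8.55, "gripper": 1}, {"tx": 0, "ty": 0, "tz": 0, "rx": 0, "ry": 0, "rz": 8.55, "gripper": 1}, {"tx": 0, "ty": 0, "tz": 0, "rx": 0, "ry": 0, "rz": 8.55, "gripper": 1}, {"tx": 0, "ty": 0, "tz": 0, "rx": 0, "ry": 0, "rz": 8.55, "gripper": 1}, {"tx": 0, "ty": 0, "tz": 0, "rx": 0, "ry": 0, "rz": 8.55, "gripper": 1}, {"tx": 0, "ty": 0, "tz": 0, "rx": 0, "ry": 0, "rz": 8.55, "gripper": 1}, {"tx": 0, "ty": 0, "tz": 0, "rx": 0, "ry": 0, "rz": 0, "gripper": 1}]}}

```text
clock: 4.55
eef_pos: [586.7, -251.0, 231.3]
tcp_rot: [-3.142, 0.0, -0.226]
contact_force: [0.1, 1.1, -0.3]
opening: 1.0
```

Now the tool is above the dial, so I'll look with the wrist camera for the axis, the bar yaw and the pawl height.

```bash
cat >> h.py <<'E'
def wrist():
    m=r.camera_model("wrist"); s=r.sense()
    im,d=r.grab_frame("wrist")
    T=np.eye(4); T[:3,:3]=Ro.from_euler("xyz",s["tcp_rot"]).as_matrix(); T[:3,3]=s["eef_pos"]
    H=T@np.array(m["hand_eye"])
    rr,cc=np.mgrid[0:420,0:560]
    p=np.stack([(cc-m["cx"])/m["fx"]*d,(rr-m["cy"])/m["fy"]*d,d],-1)
    return im,d,p@H[:3,:3].T+H[:3,3],np.array(m["hand_eye"]),s
E
python3 - <<'E'
from h import *
im,d,P,he,s=wrist(); print(he.round(2),s["eef_pos"],s["clock"])
cv2.imwrite("pics/w1.png",im[...,::-1])
for p in r.place_of("dial_grip","wrist")[:2]:
    a,b=p["location"]; print(p,P[int(a),int(b)])
ok=d>0; rad=np.hypot(P[...,0]-585,P[...,1]+255)
k=ok&(P[...,2]>66)&(P[...,2]<75)&(rad<45); Q=P[k]
print("bar",len(Q),np.median(Q[:,2]),cv2.minAreaRect(Q[:,:2].astype(np.float32)))
k=ok&(P[...,2]>24)&(P[...,2]<36)&(rad<48); Q=P[k]; print("wheel",len(Q),np.median(Q[:,2]),cv2.minEnclosingCircle(Q[:,:2].astype(np.float32)))
k=ok&(P[...,2]>18)&(rad>48)&(rad<80); Q=P[k]
for lo in range(-180,180,30):
    a=np.degrees(np.arctan2(Q[:,1]+255,Q[:,0]-585)); j=(a>=lo)&(a<lo+30)
    if j.sum()>20: print(lo,j.sum(),Q[j].mean(0).round(),Q[j][:,2].max().round())
E
```

```text
[[   0.     -0.95   -0.32   83.75]
 [   1.      0.      0.      0.64]
 [  -0.     -0.32    0.95 -142.45]
 [   0.      0.      0.      1.  ]] [ 586.70456798 -251.04353686  231.27003947] 4.55
{'location': [189.0, 287.9], 'confidence': 0.66} [ 588.22354041 -256.92597919   71.47830637]
bar 891 69.40533206093875 ((585.7933349609375, -256.85919189453125), (15.753976821899414, 58.6748161315918), 75.69863891601562)
wheel 3267 29.576337773245143 ((584.8812255859375, -253.85244750976562), 46.79970932006836)
-120 7182 [ 579. -314.  299.] 318.0
-90 966 [ 587. -310.  289.] 318.0
-60 213 [ 623. -297.   19.] 20.0
60 10363 [ 607. -196.  296.] 319.0
90 170 [ 566. -203.   26.] 30.0
120 43 [ 553. -205.   27.] 30.0
```

View pics/w1.png

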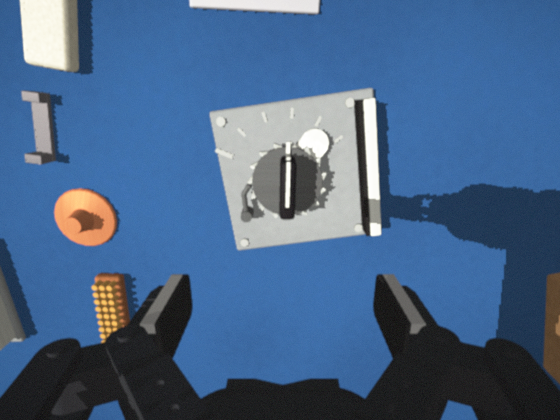

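The wrist view shows the bar at rows 155–218, col 288, upright between the fingers with the pointer up at the third short mark; the pawl is at (200,248). Bar centre is (585.5,-256.5), yaw about -14°, top 69.5 mm and wheel top 29.6 mm. The two cameras agree within about 1.5 mm. The path is clear to descend.

Call:
{"name": "move_arm", "arguments": {"increments": [{"tx": -0.05, "ty": 0.52, "tz": 2.5, "rx": 0, "ry": 0, "rz": 1, "gripper": 0.2}, {"tx": 0, "ty": 0, "tz": 3.5, "rx": 0, "ry": 0, "rz": 0, "gripper": 0.2}, {"tx": 0, "ty": 0, "tz": 3.5, "rx": 0, "ry": 0, "rz": 0, "gripper": 0.2}, {"tx": 0, "ty": 0, "tz": 3, "rx": 0, "ry": 0, "rz": 0, "gripper": 0.2}, {"tx": 0, "ty": 0, "tz": 2.7, "rx": 0, "ry": 0, "rz": 0, "gripper": 0.2}, {"tx": 0, "ty": 0, "tz": 2, "rx": 0, "ry": 0, "rz": 0, "gripper": 0.2}, {"tx": 0, "ty": 0, "tz": 1.5, "rx": 0, "ry": 0, "rz": 0, "gripper": 0.2}, {"tx": 0, "ty": 0, "tz": 0.5, "rx": 0, "ry": 0, "rz": 0, "gripper": 0.2}, {"tx": 0, "ty": 0, "tz": 0, "rx": 0, "ry": 0, "rz": 0, "gripper": 0.2}]}}

```text
clock: 5.55
eef_pos: [585.0, -256.0, 39.0]
tcp_rot: [-3.142, 0.001, -0.24]
contact_force: [1.3, 0.2, -0.3]
opening: 0.6
```

Call:
{"name": "move_arm", "arguments": {"increments": [{"tx": 0, "ty": 0, "tz": 0, "rx": 0, "ry": 0, "rz": 0, "gripper": -0.2}, {"tx": 0, "ty": 0, "tz": 0, "rx": 0, "ry": 0, "rz": 0, "gripper": -0.4}, {"tx": 0, "ty": 0, "tz": 0, "rx": 0, "ry": 0, "rz": 0, "gripper": -0.6}, {"tx": 0, "ty": 0, "tz": 0, "rx": 0, "ry": 0, "rz": 0, "gripper": -1}, {"tx": 0, "ty": 0, "tz": 0, "rx": 0, "ry": 0, "rz": 0, "gripper": -1}, {"tx": 0, "ty": 0, "tz": 0, "rx": 0, "ry": 0, "rz": 0, "gripper": -1}, {"tx": 0, "ty": 0, "tz": 0, "rx": 0, "ry": 0, "rz": 0, "gripper": -1}], "squeeze": 40}}

```text
clock: 6.25
eef_pos: [585.7, -256.0, 40.3]
tcp_rot: [-3.142, -0.001, -0.241]
contact_force: [-0.0, 2.1, 7.5]
opening: 0.182
```

Call:
{"name": "move_arm", "arguments": {"increments": [{"tx": 0, "ty": 0, "tz": -0.3, "rx": 0, "ry": 0, "rz": 0, "gripper": -1}, {"tx": 0, "ty": 0, "tz": -0.4, "rx": 0, "ry": 0, "rz": 0, "gripper": -1}, {"tx": 0, "ty": 0, "tz": -0.4, "rx": 0, "ry": 0, "rz": 0, "gripper": -1}, {"tx": 0, "ty": 0, "tz": -0.2, "rx": 0, "ry": 0, "rz": 0, "gripper": -1}, {"tx": 0, "ty": 0, "tz": 0, "rx": 0, "ry": 0, "rz": 0, "gripper": -1}, {"tx": 0, "ty": 0, "tz": 0, "rx": 0, "ry": 0, "rz": 0, "gripper": -1}]}}

```text
clock: 6.85
eef_pos: [585.5, -256.0, 52.4]
tcp_rot: [-3.142, -0.001, -0.241]
contact_force: [4.7, 1.6, -3.7]
opening: 0.181
```

```bash
python3 - <<'E'
from h import *
s=r.sense(); print(s["contact_force"],s["wrist_torque"],s["eef_pos"])
im,d,P,he,s=wrist(); cv2.imwrite("pics/w2.png",im[...,::-1])
im,d=r.grab_frame("side"); cv2.imwrite("pics/side2.png",cv2.resize(im[240:400,240:440],(800,600))[...,::-1])
E
```

```text
[ 4.74596374  1.62147132 -3.72987392] [ 0.39385617 -0.9852471  -0.07776198] [ 585.47846616 -255.98700746   52.40959554]
```

View pics/side2.png

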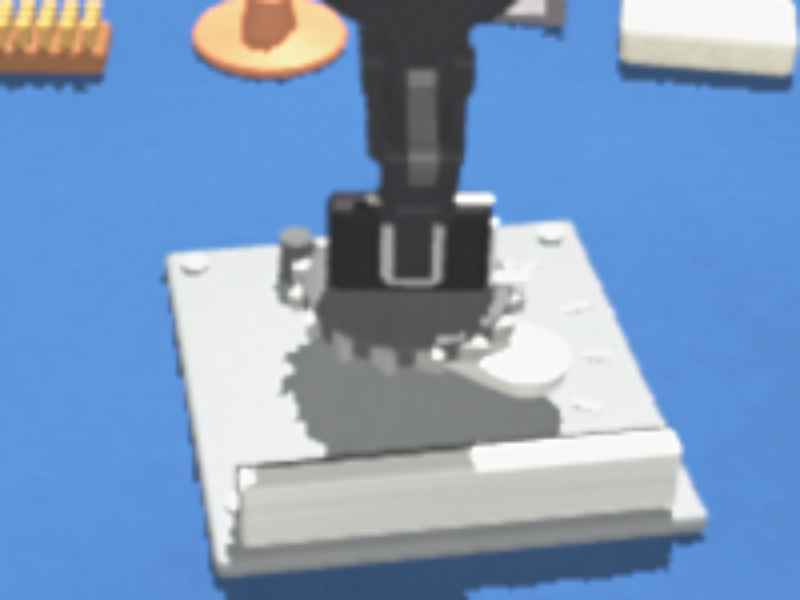

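The side view shows the dial lifted, with its teeth raised and a shadow gap beneath. The -3.7 N reading matches its 0.35 kg weight, so I'll turn it back anticlockwise.

Call:
{"name": "move_arm", "arguments": {"increments": [{"tx": 0, "ty": 0, "tz": 0, "rx": 0, "ry": 0, "rz": -6, "gripper": -1}, {"tx": 0, "ty": 0, "tz": 0, "rx": 0, "ry": 0, "rz": -6, "gripper": -1}, {"tx": 0, "ty": 0, "tz": 0, "rx": 0, "ry": 0, "rz": -6, "gripper": -1}, {"tx": 0, "ty": 0, "tz": 0, "rx": 0, "ry": 0, "rz": -6, "gripper": -1}, {"tx": 0, "ty": 0, "tz": 0, "rx": 0, "ry": 0, "rz": -6, "gripper": -1}, {"tx": 0, "ty": 0, "tz": 0, "rx": 0, "ry": 0, "rz": 0, "gripper": -1}]}}

```text
clock: 7.55
eef_pos: [585.5, -255.6, 52.2]
tcp_rot: [-3.141, -0.001, 0.286]
contact_force: [5.3, 3.6, -2.7]
opening: 0.177
```

Call:
{"name": "move_arm", "arguments": {"increments": [{"tx": 0, "ty": 0, "tz": 0, "rx": 0, "ry": 0, "rz": -6, "gripper": -1}, {"tx": 0, "ty": 0, "tz": 0, "rx": 0, "ry": 0, "rz": -6, "gripper": -1}, {"tx": 0, "ty": 0, "tz": 0, "rx": 0, "ry": 0, "rz": -6, "gripper": -1}, {"tx": 0, "ty": 0, "tz": 0, "rx": 0, "ry": 0, "rz": -6, "gripper": -1}, {"tx": 0, "ty": 0, "tz": 0, "rx": 0, "ry": 0, "rz": -6, "gripper": -1}, {"tx": 0, "ty": 0, "tz": 0, "rx": 0, "ry": 0, "rz": -6, "gripper": -1}, {"tx": 0, "ty": 0, "tz": 0, "rx": 0, "ry": 0, "rz": 0, "gripper": -1}]}}

```text
clock: 8.25
eef_pos: [585.3, -255.3, 52.1]
tcp_rot: [-3.141, -0.001, 0.914]
contact_force: [5.1, 5.5, -3.2]
opening: 0.181
```

```bash
python3 - <<'E'
from h import *
s=r.sense(); print(s["contact_force"],s["wrist_torque"],s["eef_pos"],np.degrees(s["tcp_rot"]))
E
```

```text
[ 5.10304436  5.49080027 -3.21052568] [ 0.99595869 -1.06540755  0.0415525 ] [ 585.30274981 -255.26119881   52.09601968] [-1.79973451e+02 -5.47519444e-02  5.23744128e+01]
```

Call:
{"name": "move_arm", "arguments": {"increments": [{"tx": 0, "ty": 0, "tz": 0, "rx": 0, "ry": 0, "rz": -2, "gripper": -1}, {"tx": 0, "ty": 0, "tz": 0, "rx": 0, "ry": 0, "rz": -2, "gripper": -1}, {"tx": 0, "ty": 0, "tz": 0, "rx": 0, "ry": 0, "rz": -1, "gripper": -1}, {"tx": 0, "ty": 0, "tz": 0, "rx": 0, "ry": 0, "rz": 0, "gripper": -1}, {"tx": 0, "ty": 0, "tz": 0, "rx": 0, "ry": 0, "rz": 0, "gripper": -1}]}}

```text
clock: 8.75
eef_pos: [585.2, -255.2, 52.0]
tcp_rot: [-3.141, -0.001, 0.996]
contact_force: [5.2, 5.9, -2.9]
opening: 0.183
```

```bash
python3 - <<'E'
from h import *
s=r.sense(); print(s["contact_force"],s["wrist_torque"],s["eef_pos"],np.degrees(s["tcp_rot"]))
im,d=r.grab_frame("top"); cv2.imwrite("pics/top3.png",cv2.resize(im[150:264,320:472],(800,600),interpolation=cv2.INTER_CUBIC)[...,::-1])
E
```

```text
[ 5.24229901  5.8833357  -2.91390117] [ 0.99286808 -1.03139948 -0.63720894] [ 585.24485603 -255.22256787   52.04060323] [-1.79966487e+02 -7.53506628e-02  5.70944153e+01]
```

The external torque of -0.64 N m shows the hard stop is reached after about 71° (third mark, 72°). Now I'll lower the dial.

Call:
{"name": "move_arm", "arguments": {"increments": [{"tx": 0, "ty": 0, "tz": 0.3, "rx": 0, "ry": 0, "rz": 0, "gripper": -1}, {"tx": 0, "ty": 0, "tz": 0.3, "rx": 0, "ry": 0, "rz": 0, "gripper": -1}, {"tx": 0, "ty": 0, "tz": 0.3, "rx": 0, "ry": 0, "rz": 0, "gripper": -1}, {"tx": 0, "ty": 0, "tz": 0.3, "rx": 0, "ry": 0, "rz": 0, "gripper": -1}, {"tx": 0, "ty": 0, "tz": 0.1, "rx": 0, "ry": 0, "rz": 0, "gripper": -1}, {"tx": 0, "ty": 0, "tz": 0, "rx": 0, "ry": 0, "rz": 0, "gripper": -1}, {"tx": 0, "ty": 0, "tz": 0, "rx": 0, "ry": 0, "rz": 0, "gripper": -1}]}}

```text
clock: 9.5
eef_pos: [585.4, -255.3, 40.3]
tcp_rot: [-3.141, -0.001, 0.996]
contact_force: [1.3, 6.5, 8.6]
opening: 0.179
```

```bash
python3 - <<'E'
from h import *
s=r.sense(); print(s["contact_force"],s["wrist_torque"],s["eef_pos"],np.degrees(s["tcp_rot"]))
im,d=r.grab_frame("side"); cv2.imwrite("pics/side3.png",cv2.resize(im[240:400,240:440],(800,600))[...,::-1])
E
```

```text
[1.25979507 6.51782261 8.62101713] [ 1.29915632 -0.33043414 -0.61639405] [ 585.42288301 -255.27013907   40.28885803] [-1.79985738e+02 -7.99542889e-02  5.70905139e+01]
```

View pics/side3.png

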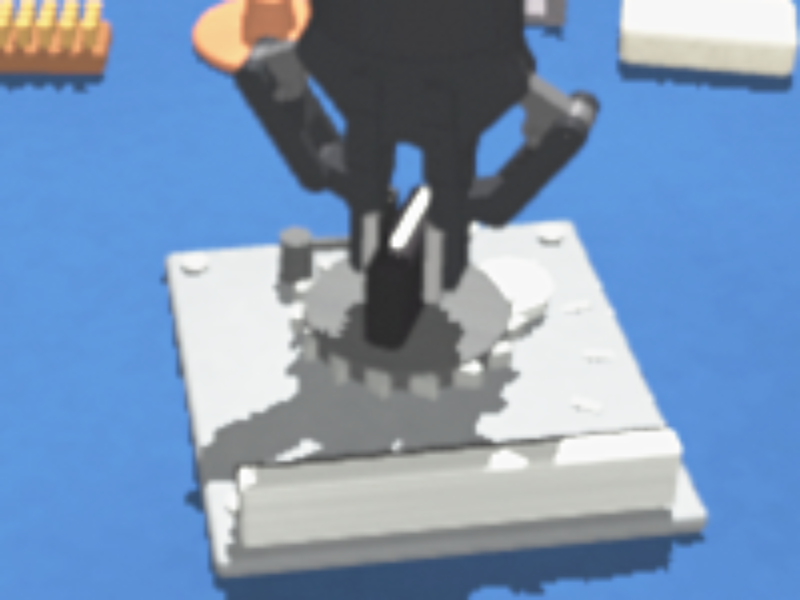

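The side view shows the wheel down on the base, with the pointer turned to the stop side. TCP height is back at 40.3 mm, the same as when seated before. Now I'll turn it clockwise two clicks, keeping it down.

Call:
{"name": "move_arm", "arguments": {"increments": [{"tx": 0, "ty": 0, "tz": 0, "rx": 0, "ry": 0, "rz": 5, "gripper": -1}, {"tx": 0, "ty": 0, "tz": 0, "rx": 0, "ry": 0, "rz": 5, "gripper": -1}, {"tx": 0, "ty": 0, "tz": 0, "rx": 0, "ry": 0, "rz": 5, "gripper": -1}, {"tx": 0, "ty": 0, "tz": 0, "rx": 0, "ry": 0, "rz": 5, "gripper": -1}, {"tx": 0, "ty": 0, "tz": 0, "rx": 0, "ry": 0, "rz": 5, "gripper": -1}, {"tx": 0, "ty": 0, "tz": 0, "rx": 0, "ry": 0, "rz": 3, "gripper": -1}, {"tx": 0, "ty": 0, "tz": 0, "rx": 0, "ry": 0, "rz": 0, "gripper": -1}, {"tx": 0, "ty": 0, "tz": 0, "rx": 0, "ry": 0, "rz": 0, "gripper": -1}]}}

```text
clock: 10.35
eef_pos: [585.6, -255.5, 40.3]
tcp_rot: [-3.141, -0.001, 0.509]
contact_force: [2.0, 6.6, 7.6]
opening: 0.181
```

Call:
{"name": "move_arm", "arguments": {"increments": [{"tx": 0, "ty": 0, "tz": 0, "rx": 0, "ry": 0, "rz": 5, "gripper": -1}, {"tx": 0, "ty": 0, "tz": 0, "rx": 0, "ry": 0, "rz": 5, "gripper": -1}, {"tx": 0, "ty": 0, "tz": 0, "rx": 0, "ry": 0, "rz": 5, "gripper": -1}, {"tx": 0, "ty": 0, "tz": 0, "rx": 0, "ry": 0, "rz": 4, "gripper": -1}, {"tx": 0, "ty": 0, "tz": 0, "rx": 0, "ry": 0, "rz": 2, "gripper": -1}, {"tx": 0, "ty": 0, "tz": 0, "rx": 0, "ry": 0, "rz": 0, "gripper": -1}, {"tx": 0, "ty": 0, "tz": 0, "rx": 0, "ry": 0, "rz": 0, "gripper": -1}]}}

```text
clock: 11.05
eef_pos: [585.7, -255.8, 40.3]
tcp_rot: [-3.142, -0.001, 0.143]
contact_force: [1.5, 4.4, 8.1]
opening: 0.179
```

```bash
python3 - <<'E'
from h import *
s=r.sense(); print(s["contact_force"],s["wrist_torque"],s["eef_pos"],np.degrees(s["tcp_rot"]))
im,d=r.grab_frame("side"); cv2.imwrite("pics/side4.png",cv2.resize(im[240:400,240:440],(800,600))[...,::-1])
E
```

```text
[1.47645086 4.41303282 8.09329254] [ 0.8621362  -0.48834189 -0.02489957] [ 585.69109955 -255.77968128   40.29240596] [-1.79998151e+02 -6.20425071e-02  8.16557613e+00]
```

View pics/side4.png

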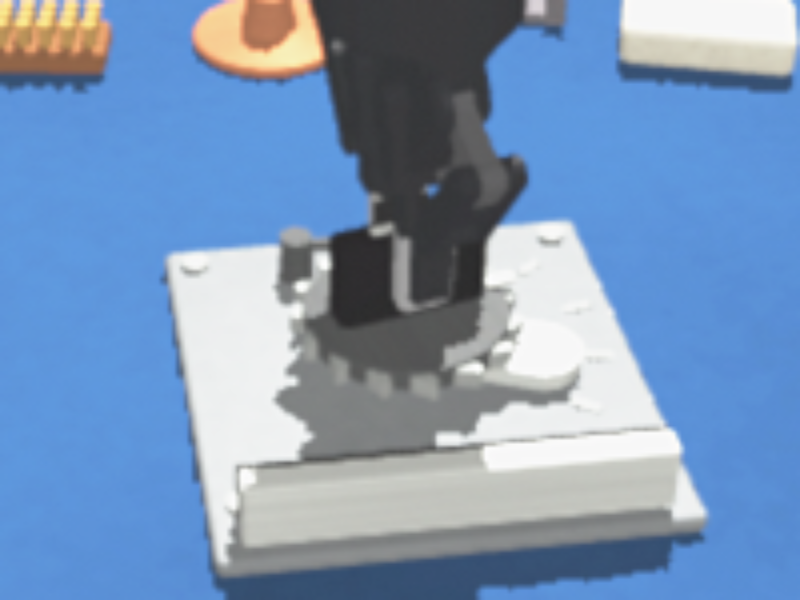

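The tool has turned 48.9° from the stop and the dial is still down with almost no torque. Now I'll release it and retreat straight up.

Call:
{"name": "move_arm", "arguments": {"increments": [{"tx": 0, "ty": 0, "tz": 0, "rx": 0, "ry": 0, "rz": 0, "gripper": -0.4}, {"tx": 0, "ty": 0, "tz": 0, "rx": 0, "ry": 0, "rz": 0, "gripper": 0}, {"tx": 0, "ty": 0, "tz": 0, "rx": 0, "ry": 0, "rz": 0, "gripper": 0.2}, {"tx": 0, "ty": 0, "tz": 0, "rx": 0, "ry": 0, "rz": 0, "gripper": 0.2}, {"tx": 0, "ty": 0, "tz": 0, "rx": 0, "ry": 0, "rz": 0, "gripper": 0.2}, {"tx": 0, "ty": 0, "tz": -1, "rx": 0, "ry": 0, "rz": 0, "gripper": 0.2}, {"tx": 0, "ty": 0, "tz": -3, "rx": 0, "ry": 0, "rz": 0, "gripper": 0.2}, {"tx": 0, "ty": 0, "tz": -4, "rx": 0, "ry": 0, "rz": 0, "gripper": 0.2}, {"tx": 0, "ty": 0, "tz": -4, "rx": 0, "ry": 0, "rz": 0, "gripper": 0.2}, {"tx": 0, "ty": 0, "tz": -4, "rx": 0, "ry": 0, "rz": 0, "gripper": 0.2}, {"tx": 0, "ty": 0, "tz": -3, "rx": 0, "ry": 0, "rz": 0, "gripper": 0.2}, {"tx": 0, "ty": 0, "tz": 0, "rx": 0, "ry": 0, "rz": 0, "gripper": 0.2}]}}

```text
clock: 12.3
eef_pos: [587.5, -257.1, 235.4]
tcp_rot: [3.137, -0.007, 0.143]
contact_force: [-0.6, -0.2, 0.3]
opening: 0.598
```

```bash
python3 - <<'E'
from h import *
im,d,P,he,s=wrist(); print(s["eef_pos"],s["contact_force"],s["clock"])
ok=d>0; rad=np.hypot(P[...,0]-585,P[...,1]+256)
k=ok&(P[...,2]>64)&(P[...,2]<90)&(rad<45); Q=P[k]
print("bar",len(Q),np.median(Q[:,2]),cv2.minAreaRect(Q[:,:2].astype(np.float32)))
k=ok&(P[...,2]>24)&(P[...,2]<48)&(rad<40); print("wheel z",np.median(P[k][:,2]))
cv2.imwrite("pics/w5.png",cv2.resize(im[60:270,150:430],(800,600),interpolation=cv2.INTER_CUBIC)[...,::-1])
E
```

```text
[ 587.46911582 -257.09483777  235.38142834] [-0.57752596 -0.20552514  0.25374738] 12.3
bar 888 69.41601119567494 ((586.212646484375, -256.0149841308594), (58.35663604736328, 15.286920547485352), 8.474803924560547)
wheel z 29.690643838019497
```

View pics/w5.png

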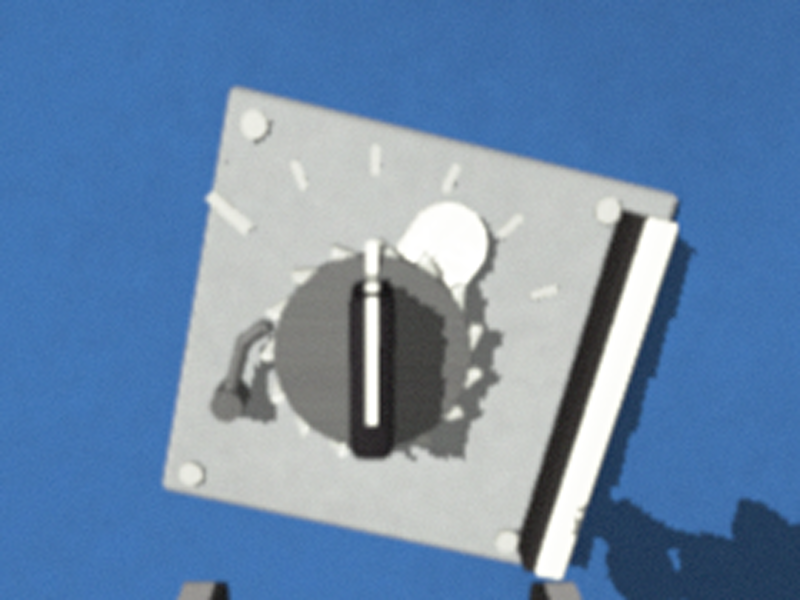

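The pointer, at (372,250) in the crop, stands at the second short mark (376,160), with the long stop mark at (230,212). Bar top is 69.4 mm and wheel top 29.7 mm, so the dial is fully seated. I'll hand the job in.

```bash
python3 -c "
from rig import r
print(r.sign_off())"
```

```text
the job is handed in; nothing more can be done
None
```

The job is done and handed in at about 12.4 s of the 42 s allowed; the sign-off gave no verdict.

- **What I did:** I gripped the bar and lifted the dial about 12 mm; the force reading matched its weight. I turned it back about 71° until the hard stop pushed back with 0.64 N m, and lowered it to its seated height. Then, keeping it down, I turned it 48.9° clockwise, let go and moved straight up.
- **Last checks:** The wrist camera shows the pointer at the second short mark, with the bar at 8.5° yaw, which is about 0.85 rad from the stop. The bar top is at 69.4 mm and the wheel at 29.7 mm, the same as when seated at the start. The gripper is clear at 235 mm with contact force near zero.
- **Not checked or in disagreement:** The first side-camera estimate of the grip was about 7 mm off in y from the other two cameras, so I did not use it. I did not look at the plain clamp again; the arm only passed over it with its fingertips at 231 mm and registered no contact. I have no direct reading of the dial's speed at the end.

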